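# Centre the tin on the scale's small wobbly pan, then tare

## Task

The small tin stands off-centre on the mixing scale's little springy pan, which leans under it. Without picking it up or gripping it, nudge the tin with light taps of the fingertips, low on its side, until it stands in the middle of the pan with the same width of rim showing all round; do not topple it and do not press on the pan. Then press the scale's tare button fully down and let it come up again, leaving the other things on the bench alone.

Things in the scene. Friction and masses are not known exactly. Their poses are not given: they have to be found in the camera images.
- tin: Round paint tin, 62 mm across and 62 mm tall, straight sides, 0.13 to 0.24 kg, loose. Origin at the centre of its underside, z up its axis. It starts on the scale's pan, 15 to 24 mm off-centre in any direction, overhanging the pan's edge. It slides when pushed low on its side (with about 1 to 3 N) and may tip when pushed near its top.
- pan_center (a point): Centre of the top face of the scale's round steel pan. The pan is 80 mm across and 5 mm thick; its top is 62 mm above the bench and 24 mm above the scale's housing. It sits on a springy rubber mount and leans up to 8 degrees under an off-centre load; level when the load is centred. z is normal to the pan's face.
- pan: The round steel pan itself. Origin on its axis, 12 mm below its top face, where it pivots.
- scale: White box-shaped mixing scale, fixed to the bench, 190 mm (its x) by 130 mm (its y), top of housing 38 mm high. Origin at the centre of its underside on the bench. The pan's axis lies at x = +45 mm, y = 0 in its frame; display and tare button lie at its -x end, the one nearer the robot.
- tare_top (a point): Centre of the top of the tare button: round grey button, 26 mm across, in a black housing beside the display on the scale; pressed straight down, 6 mm travel, about 4 N when fully down, springs back.
- tare (a joint): Travel of the tare button in m: 0 up, 0.006 fully down.
- air_cap: Bystander: metal spray-gun air cap, 31 mm across, 24 mm tall, loose on the bench beside the scale. Origin at the centre of its underside.
- marker: Bystander: marker pen, 128x18x18 mm, lying on the bench on the other side of the scale. Origin at the centre of its underside.
- spare_tin: Bystander: another small paint tin, 62 mm across, 68 mm tall, on the bench to the left. Origin at the centre of its underside.
- tape_roll: Bystander: roll of masking tape, 104 mm across, 24 mm tall, flat on the bench to the right. Origin at the centre of its underside.
Not all that is in view belongs to the job. There is more than one size of the scale; the job needs the larger.

How it is judged (in metres and radians):
On the way, in this order (a step that is already met when the one before it is completed fails the run):
1. the tin stands still and untouched in the middle of the pan (horizontal distance between tin and pan_center below 0.006 m and z of tin in the frame of pan_center between -0.004 and 0.004 m and angle between tin's own z axis and vertical below 0.08 rad and contact force between the arm and tin below 0.05 N and linear speed of tin below 0.01 m/s and angular speed of tin below 0.1 rad/s), for 0.3 s.
2. the tare button is pressed fully down (value of joint tare above 0.0045 m), for 0.05 s.
At the end, for the whole second after the job is handed in: The tin stands upright on the pan, its centre within 6 mm of the pan's centre, at rest and touched by nothing but the pan; the tare button was pressed (past 4.5 of its 6 mm) after that and is up again (all of step 1 and value of joint tare below 0.002 m).
It fails at once if the tin is gripped or hit hard (more than 10 N between the robot and the tin) (contact force between the arm and tin above 10 N).
It fails at once if the tin is lifted off the pan or falls from it (z of tin in the frame of pan_center above 0.012 m or z of tin in the frame of pan_center below -0.012 m).
It fails at once if the tin is tipped by more than 20 degrees (angle between tin's own z axis and vertical above 0.35 rad).
It fails at once if the robot presses on the pan (more than 5 N) (contact force between the arm and pan above 5 N).
It fails at once if a bystander is moved by more than 15 mm (distance of any of air_cap, marker, spare_tin, tape_roll from where it was at the start of the episode above 0.015 m).
It also fails if it takes over 61 s, if anything falls off the work surface, if the arm or the gripper's body presses on something with over 40 N, if the wrist force passes 120 N, or if a joint passes its speed limit or range.

## Robot

A 6-joint arm with a two-finger parallel gripper is mounted at the origin on a cart in front of the work surface, level with it; the furniture and walls round the work are solid. World frame = base frame: x ahead of the robot, y to its left, z up, the work surface at z = 0. Lengths are in mm, angles in rad, forces in N, time in s.
With the tool pointing down it reaches from about 225 to 725 mm from the base axis. Payload 3.1 kg.
Tool frame: the origin (TCP) lies at the very end of the fingers, on their centre line; the grasp point (between the pads) lies 19 mm behind it (arm.grasp_offset is the distance from the TCP to the grasp point, in mm); z points along the fingers, y is the line along which they close (so a half turn about z gives the same grasp; the last joint's range is limited). The gripper opens to 85 mm and grips with 20 to 120 N. Pads are 22 mm wide; open, the fingers measure 114 mm over their backs; the gripper's body (76 mm by 85 mm) begins 54 mm behind the grasp point. The pads swing forward as they close: fully open they stand 13 mm farther back than shut.
Start: joints at [1.137, 0.048, 0.099, 1.622, 0, 1.443], TCP at [158.062, 500.633, 231.312] pointing down, gripper open.
Joint ranges: [-2.91, 2.91], [-0.99, 1.94], [-1.21, 1.42], [-2.12, 2.29], [-1.49, 1.47], [-3.14, 3.14]. Speed limits (rad/s): [2.79, 2.79, 3.14, 3.14, 3.14, 3.14].

## Interface

Orientations are given as a rotation vector (axis times angle).
In Python, from workcell import arm gives the robot as it stands. The module is installed in compiled form; this text tells all that it offers.
- The arm moves only by the tool apply_moves, never from a script. Its argument "targets" is a list of rows, each an object with "translation": the shift along the world's x, y, z scaled (see below), a list of three; "yaw": the turn about the world's z scaled (see below). A call has 1 to 5 rows; each row shifts and turns the commanded pose from where the row before left it; what a row does not reach is not made up. The controller multiplies each number of a shift by 0.075 m and each number of a turn by pi/2 rad. A row lasts 1/12 s, in which the tool goes at most 41.7 mm and 7.16 degrees, less where a joint would pass 70% of its speed; a pose out of reach is approached as far as the arm can. A call with a number of a shift or a turn outside -1 to 1 is refused whole. A call with a gripper value outside its range is refused whole. "claw" is the opening, from 0 (shut) to 1 (fully open), set as the call begins (left out, the last holds). The fingers move at their own pace and stop on an object; the grip force is fixed at half the most. Time passes only in rows, so rows that do not move let the fingers close. It gives the time, the measured TCP pose, the force, the opening and the grip force at its end, in the units of the state.
- arm.observe(): the state, without advancing time (a new reading comes with each control period).
- arm.get_image(name): name is "scene" or "top"; returns a dict with "frame" (420x560x3 uint8, blue, green, red), "fov_y" (degrees; the focal length in pixels is half the picture's height over the tangent of half this angle, whatever the lens; pixels are square), "cx", "cy" (the principal point, pixels), "R" (3x3) and "t" (3): a world point X has camera coordinates R X + t. Camera axes: x right, y down, z forward; pixel columns grow to the right and rows downward; lengths in mm; the calibration is good to about 2 mm. A picture is of the moment at which its call begins. There is no depth.
- arm.job_done(): hands the job in; it is judged then, once.
Trained networks look in a picture, given as the dict that the camera call returned (one of the last four; its "shot" number tells which), for a name from the list of things; names that differ only in an ending like _2 or _b are one class to them, and where a whole thing is asked for, a point or a joint stands for the part that bears it (a point fixed in the world has none). Each returns a list of dicts, best first, with "score" (0 to 1); they miss things now and then, are a little off and sometimes report something else, mostly with a low value. They report only what shows in the picture. A call takes as long as a camera call. They do not tell look-alikes from the thing itself.
- arm.outline_of(picture, thing): "mask" (420x560 bool, what is visible of it).
- arm.place_of(picture, thing): "point" ([x, y, z] in mm, in world coordinates, good to about 4 mm: a listed point, or the origin of a listed thing).
The state is a dict: "clock": time; "joints": joint angles; "dq": joint speeds; "tau": joint torques, N m; "tool_pos": TCP position; "eef_rot": TCP orientation; "contact_force": force on the tool from outside, world axes, zero at the start; "torque": the same for the moment, N m; "gripper_width": finger opening in mm; "finger_force": force on a finger pad.
Only numpy, scipy, OpenCV 4.12 (cv2) and the standard library are available. Lean on these libraries where they do the work, as an engineer would, in place of code of your own. Each camera call takes 0.05 s, during which the arm holds its last target. There are 200 camera calls.

## Working session

There is one attempt and no reset: what is moved stays moved. The work goes in short steps, Python scripts to look and compute and a tool call to move; the robot and the scene stay as the last step left them, time stands still between calls to the robot, and variables do not carry over. Pictures are saved under pics/ and viewed, at most 10 in all, crops included, and the job is handed in when it is done.

Besides the shell and the picture viewer there is one more tool, called after "Call:" as name(argument=value, ...), one argument or row to a line, values as JSON. apply_moves: Moves the arm, as the interface text tells. Its arguments: {"type":"object","properties":{"targets":{"type":"array"},"claw":{"type":"number"}},"required":["targets"]}

```bash
mkdir -p pics
cat > h.py <<'E'
from workcell import arm
import numpy as np, cv2
def proj(p,X):
    f=p["frame"].shape[0]/2/np.tan(np.radians(p["fov_y"])/2)
    c=np.array(p["R"])@np.array(X,float)+np.array(p["t"]); return np.array([f*c[0]/c[2]+p["cx"],f*c[1]/c[2]+p["cy"]])
def ray(p,uv,z):
    f=p["frame"].shape[0]/2/np.tan(np.radians(p["fov_y"])/2)
    R=np.array(p["R"]);t=np.array(p["t"]);C=-R.T@t
    d=R.T@np.array([(uv[0]-p["cx"])/f,(uv[1]-p["cy"])/f,1]); return C+d*(z-C[2])/d[2]
E
python3 - <<'E'
from h import *
np.set_printoptions(precision=1,suppress=True)
o=arm.observe();print(o["clock"],o["tool_pos"],o["eef_rot"],o["gripper_width"])
P={}
for n in("top","scene"):
    p=arm.get_image(n);P[n]=p;cv2.imwrite(f"pics/{n}0.png",p["frame"]);print(n,p["fov_y"],-np.array(p["R"]).T@np.array(p["t"]))
    for k in("tin","pan_center","scale","tare_top","air_cap","marker","spare_tin","tape_roll"):
        for r in arm.place_of(p,k)[:3]: print(k,round(r["score"],2),np.array(r["point"]),proj(p,r["point"]))
print(arm.observe()["clock"])
E
```

```text
0.0 [157.8 500.1 230.1] [-0.5 -3.1  0. ] 85.52931077162823
top 46.93705001041299 [ 440.9    4.9 1353.2]
tin 0.95 [572.3  57.6  59.9] [265.  192.8]
tin 0.62 [589.6 -59.7   2.2] [307.7 189.8]
pan_center 0.53 [562.9  44.1  61.8] [269.9 196.3]
scale 0.67 [560.6  41.3  62.4] [270.9 197.2]
scale 0.6 [ 546.4 -180.4   -3.8] [350.1 206.3]
scale 0.58 [520.3  31.8  -6.6] [274.5 213.8]
tare_top 0.47 [464.4 -20.5  61.1] [293.1 233.7]
tare_top 0.35 [ 508.1 -213.9   39.8] [364.5 219.4]
air_cap 0.54 [497.8 155.6   0.8] [230.  220.6]
marker 0.48 [588.1 -60.4   1.6] [307.9 190.3]
spare_tin 0.81 [562.2 384.3   3.1] [149.  195.6]
tape_roll 0.96 [ 483.2 -403.8    1.8] [430.  230.6]
scene 53.12982776473389 [-113.2 -659.4  866.1]
pan_center 0.51 [563.4  45.1  62.8] [280.9 199.4]
scale 0.71 [517.8  30.2   4. ] [272.9 223.2]
scale 0.6 [ 548.6 -184.7   -0.9] [332.7 258.2]
tare_top 0.6 [ 512.2 -216.8   41. ] [334.2 261. ]
tare_top 0.53 [463.7 -21.6  60.9] [271.1 226.3]
air_cap 0.4 [494.8 155.3  -5.2] [241.  208.7]
marker 0.68 [588.4 -63.9  -1.2] [311.4 229.6]
marker 0.59 [563.2  47.   66.1] [280.5 198.3]
spare_tin 0.95 [565.1 380.5  -2. ] [216.4 168.5]
spare_tin 0.72 [573.5  57.   59.1] [280.7 197.1]
tape_roll 0.59 [ 480.4 -395.5    3. ] [379.  318.6]
tape_roll 0.36 [493.9 155.5  -2.1] [240.7 208.1]
0.9
```

View pics/top0.png

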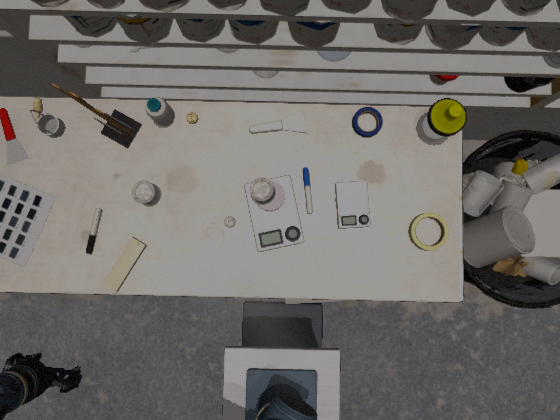

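View pics/scene0.png

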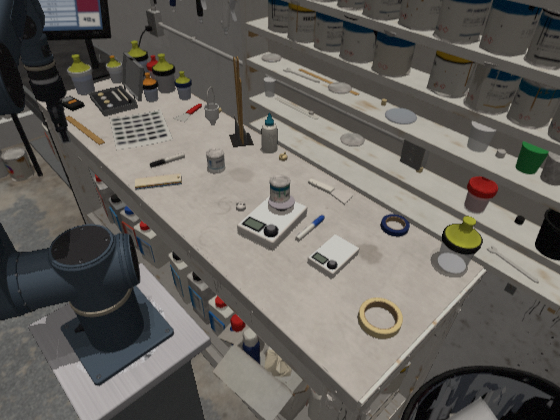

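```bash
cat >> h.py <<'E'
def scale_pose(p):
    m=max((r for r in arm.outline_of(p,"scale")),key=lambda r:r["mask"].sum())
    return m["mask"]
E
python3 - <<'E'
from h import *
np.set_printoptions(precision=1,suppress=True)
p=arm.get_image("top")
for k in("scale","tin","pan","tare_top"):
    for r in arm.outline_of(p,k)[:3]:
        m=r["mask"].astype(np.uint8);ys,xs=np.nonzero(m)
        rc=cv2.minAreaRect(np.c_[xs,ys].astype(np.float32))
        z={"scale":38,"tin":124,"pan":62,"tare_top":60}[k]
        print(k,round(r["score"],2),m.sum(),"centroid",xs.mean(),ys.mean(),ray(p,(xs.mean(),ys.mean()),z))
        if k=="scale": print(np.array([ray(p,q,38)[:2] for q in cv2.boxPoints(rc)]))
x0,y0,w,h=235,165,140,95
c=cv2.resize(p["frame"][y0:y0+h,x0:x0+w],None,fx=5.7,fy=5.7,interpolation=cv2.INTER_CUBIC)
cv2.imwrite("pics/crop1.png",c)
E
```

```text
scale 0.88 2476 centroid 275.77665589660745 219.562197092084 [502.1  27.1  38. ]
[[597.  119.6]
 [627.6  -8.4]
 [441.5 -52.1]
 [411.6  74.6]]
scale 0.83 1443 centroid 352.1995841995842 204.16493416493415 [ 549.1 -180.3   38. ]
[[ 607.6 -131.3]
 [ 616.3 -218.6]
 [ 491.2 -229.1]
 [ 482.7 -142.5]]
tin 0.94 469 centroid 262.1321961620469 190.3368869936034 [571.9  62.4 124. ]
pan 0.69 345 centroid 274.64057971014495 198.968115942029 [556.1  31.2  62. ]
```

View pics/crop1.png

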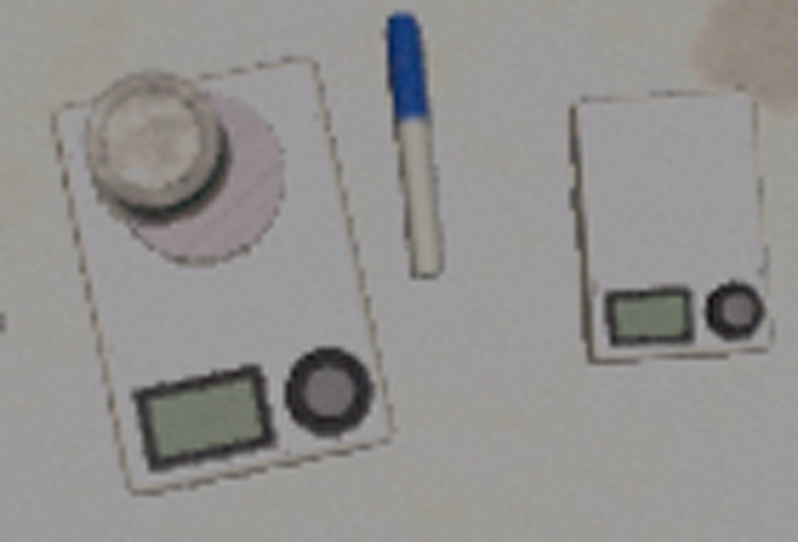

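The larger scale is on the left of the crop (244–304, 175–252 px) and carries the pan and the tin. The smaller look-alike at (335–370, 180–228 px) has no pan. The job's tare button is at about (292.7, 233.6 px). The pan centre is about (563, 44). The tin base is about (573, 57), so it is 16 mm off towards 53°.

Call:
apply_moves(
  targets=[
    {"translation":[0.38,-0.324,0],"yaw":0.05},
    {"translation":[0.38,-0.324,0],"yaw":0.05},
    {"translation":[0.38,-0.324,0],"yaw":0.05},
    {"translation":[0.38,-0.324,0],"yaw":0.05},
    {"translation":[0.38,-0.324,0],"yaw":0.05},
  ],
  claw=0,
)

```text
clock: 1.57
tool_pos: [301.5, 378.0, 231.4]
eef_rot: [-0.144, 3.138, 0.001]
contact_force: [1.0, 0.8, 0.0]
gripper_width: 25.7
finger_force: 0.0
```

Call:
apply_moves(
  targets=[
    {"translation":[0.38,-0.324,0],"yaw":0.05},
    {"translation":[0.38,-0.324,0],"yaw":0.05},
    {"translation":[0.38,-0.324,0],"yaw":0.05},
    {"translation":[0.38,-0.324,0],"yaw":0.05},
    {"translation":[0.38,-0.324,0],"yaw":0.05},
  ],
)

```text
clock: 1.98
tool_pos: [444.3, 256.2, 231.5]
eef_rot: [-0.752, 3.05, 0.0]
contact_force: [1.0, 1.0, 0.2]
gripper_width: 0.1
finger_force: 0.0
```

Call:
apply_moves(
  targets=[
    {"translation":[0.38,-0.324,0],"yaw":0.05},
    {"translation":[0.38,-0.324,0],"yaw":0.05},
    {"translation":[0.38,-0.324,0],"yaw":0.05},
    {"translation":[0.38,-0.324,0],"yaw":0.05},
    {"translation":[0.38,-0.324,0],"yaw":0.05},
  ],
)

```text
clock: 2.4
tool_pos: [586.8, 134.6, 231.3]
eef_rot: [-1.332, 2.845, 0.0]
contact_force: [0.7, 0.1, -0.1]
gripper_width: -0.1
finger_force: 0.0
```

Call:
apply_moves(
  targets=[
    {"translation":[0.38,-0.324,0],"yaw":0.05},
    {"translation":[0,0,0],"yaw":0},
    {"translation":[0,0,0],"yaw":0},
  ],
)

```text
clock: 2.65
tool_pos: [615.0, 110.0, 229.5]
eef_rot: [1.431, -2.794, -0.002]
contact_force: [0.7, 0.5, -1.1]
gripper_width: -0.2
finger_force: 0.0
```

Call:
apply_moves(
  targets=[
    {"translation":[0,0,-0.42],"yaw":0},
    {"translation":[0,0,-0.42],"yaw":0},
    {"translation":[0,0,-0.42],"yaw":0},
    {"translation":[0,0,-0.42],"yaw":0},
    {"translation":[0,0,-0.42],"yaw":0},
  ],
)

```text
clock: 3.07
tool_pos: [613.2, 113.2, 73.3]
eef_rot: [-1.439, 2.792, 0.0]
contact_force: [0.8, 0.0, 0.1]
gripper_width: -0.4
finger_force: 0.0
```

Call:
apply_moves(
  targets=[
    {"translation":[-0.04,-0.054,0],"yaw":0},
    {"translation":[-0.04,-0.054,0],"yaw":0},
    {"translation":[0,0,0],"yaw":0},
  ],
)

```text
clock: 3.32
tool_pos: [608.0, 103.6, 76.0]
eef_rot: [-1.437, 2.792, -0.002]
contact_force: [0.4, -0.6, 0.5]
gripper_width: -0.0
finger_force: 0.0
```

```bash
cat >> h.py <<'E'
PAN=np.array([563.2,44.3])
def look(name=None):
    o=arm.observe();print("t",round(o["clock"],2),"tcp",np.round(o["tool_pos"],1))
    for n in("top","scene"):
        p=arm.get_image(n)
        for k in("tin","pan_center"):
            for r in arm.place_of(p,k)[:1]: print(n,k,round(r["score"],2),np.round(r["point"],1),"off",np.round(np.array(r["point"])[:2]-PAN,1))
        if name:
            u,v=proj(p,[565,45,80]).astype(int)
            c=p["frame"][v-32:v+32,u-36:u+36];cv2.imwrite(f"pics/{name}_{n}.png",cv2.resize(c,None,fx=8,fy=8,interpolation=cv2.INTER_CUBIC))
E
python3 -c "
from h import *
look('a')"; python3 -c "
import cv2,numpy as np
a=cv2.imread('pics/a_top.png');b=cv2.imread('pics/a_scene.png')
cv2.imwrite('pics/a.png',cv2.resize(np.hstack([a,b]),(800,356)))"
```

```text
t 3.32 tcp [608.  103.6  76. ]
top pan_center 0.75 [564.   43.2  62.8] off [ 0.8 -1.1]
scene tin 0.77 [572.4  58.1  58.3] off [ 9.2 13.8]
scene pan_center 0.58 [561.7  45.3  63.2] off [-1.5  1. ]
```

View pics/a.png

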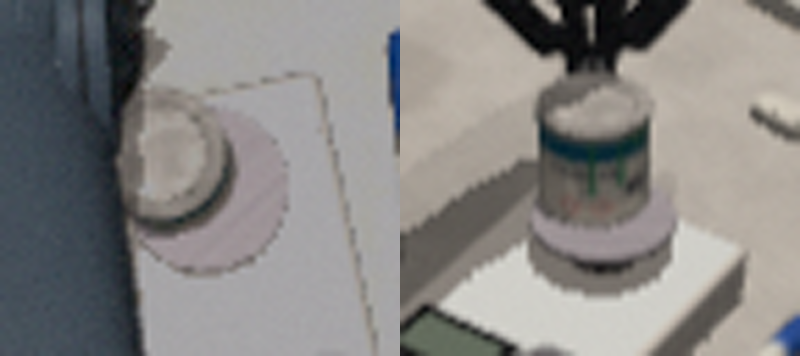

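Call:
apply_moves(
  targets=[
    {"translation":[-0.018,-0.024,-0.02],"yaw":0},
    {"translation":[-0.018,-0.024,-0.02],"yaw":0},
    {"translation":[-0.018,-0.024,0],"yaw":0},
    {"translation":[-0.018,-0.024,0],"yaw":0},
    {"translation":[0,0,0],"yaw":0},
  ],
)

```text
clock: 4.03
tool_pos: [602.2, 96.1, 70.5]
eef_rot: [1.437, -2.793, -0.0]
contact_force: [0.1, 0.3, -0.4]
gripper_width: -0.1
finger_force: 0.0
```

Call:
apply_moves(
  targets=[
    {"translation":[-0.008,-0.011,0],"yaw":0},
    {"translation":[-0.008,-0.011,0],"yaw":0},
    {"translation":[-0.008,-0.011,0],"yaw":0},
    {"translation":[-0.008,-0.011,0],"yaw":0},
  ],
)

```text
clock: 4.37
tool_pos: [600.4, 93.3, 70.9]
eef_rot: [-1.438, 2.793, 0.0]
contact_force: [0.6, 1.1, -0.1]
gripper_width: -0.1
finger_force: 0.0
```

Call:
apply_moves(
  targets=[
    {"translation":[-0.008,-0.011,0],"yaw":0},
    {"translation":[-0.008,-0.011,0],"yaw":0},
    {"translation":[-0.008,-0.011,0],"yaw":0},
    {"translation":[-0.008,-0.011,0],"yaw":0},
  ],
)

```text
clock: 4.7
tool_pos: [598.1, 90.1, 71.0]
eef_rot: [-1.438, 2.792, 0.0]
contact_force: [1.9, 1.6, 0.6]
gripper_width: 0.3
finger_force: 0.0
```

```bash
python3 -c "
from h import *
look()
print(np.round([arm.observe()['tool_pos'] for _ in range(3)],1))"
```

```text
t 4.7 tcp [598.1  90.1  71. ]
top tin 0.7 [571.5  56.9  58.8] off [ 8.3 12.6]
top pan_center 0.85 [561.4  44.2  59.2] off [-1.8 -0.1]
scene tin 0.77 [572.3  55.3  63.5] off [ 9.1 11. ]
scene pan_center 0.74 [561.9  42.4  61.7] off [-1.3 -1.9]
[[597.9  90.   70.8]
 [597.9  90.   70.8]
 [597.9  90.   70.8]]
```

Call:
apply_moves(
  targets=[
    {"translation":[-0.008,-0.011,0],"yaw":0},
    {"translation":[-0.008,-0.011,0],"yaw":0},
    {"translation":[-0.008,-0.011,0],"yaw":0},
    {"translation":[-0.008,-0.011,0],"yaw":0},
  ],
)

```text
clock: 5.33
tool_pos: [595.2, 86.5, 70.6]
eef_rot: [1.438, -2.793, -0.0]
contact_force: [0.7, 0.6, -0.5]
gripper_width: 0.1
finger_force: 0.2
```

Call:
apply_moves(
  targets=[
    {"translation":[-0.008,-0.011,0],"yaw":0},
    {"translation":[-0.008,-0.011,0],"yaw":0},
    {"translation":[-0.008,-0.011,0],"yaw":0},
    {"translation":[-0.008,-0.011,0],"yaw":0},
  ],
)

```text
clock: 5.67
tool_pos: [592.8, 83.2, 70.6]
eef_rot: [1.438, -2.793, -0.0]
contact_force: [-0.0, 0.1, -0.9]
gripper_width: -0.3
finger_force: 0.3
```

```bash
python3 -c "
from h import *
look()"
```

```text
t 5.67 tcp [592.8  83.2  70.6]
top tin 0.81 [564.8  47.3  62. ] off [1.6 3. ]
top pan_center 0.69 [562.7  42.3  63.3] off [-0.5 -2. ]
scene tin 0.87 [566.9  49.7  62.6] off [3.7 5.4]
scene pan_center 0.57 [559.4  44.2  62.4] off [-3.8 -0.1]
```

Call:
apply_moves(
  targets=[
    {"translation":[-0.008,-0.011,0],"yaw":0},
    {"translation":[-0.008,-0.011,0],"yaw":0},
    {"translation":[-0.008,-0.011,0],"yaw":0},
    {"translation":[0,0,0],"yaw":0},
  ],
)

```text
clock: 6.3
tool_pos: [591.2, 80.8, 70.9]
eef_rot: [-1.438, 2.793, -0.0]
contact_force: [-0.6, 0.5, -0.1]
gripper_width: -0.0
finger_force: 0.2
```

```bash
python3 -c "
from h import *
look();look()"
```

```text
t 6.3 tcp [591.2  80.8  70.9]
top tin 0.52 [566.9  45.9  61.4] off [3.7 1.6]
top pan_center 0.65 [567.1  37.2  48.1] off [ 3.9 -7.1]
scene tin 0.74 [565.6  47.1  62.5] off [2.4 2.8]
scene pan_center 0.68 [560.5  43.3  62.5] off [-2.7 -1. ]
t 6.6 tcp [591.2  80.8  70.8]
top tin 0.85 [565.4  47.3  61. ] off [2.2 3. ]
top pan_center 0.71 [560.9  41.   59.7] off [-2.3 -3.3]
scene tin 0.86 [566.7  46.7  62.8] off [3.5 2.4]
scene pan_center 0.49 [562.6  43.1  63.1] off [-0.6 -1.2]
```

Call:
apply_moves(
  targets=[
    {"translation":[-0.008,-0.011,0],"yaw":0},
    {"translation":[-0.008,-0.011,0],"yaw":0},
    {"translation":[-0.008,-0.011,0],"yaw":0},
    {"translation":[-0.008,-0.011,0],"yaw":0},
    {"translation":[0,0,0],"yaw":0},
  ],
)

```text
clock: 7.32
tool_pos: [588.6, 77.3, 70.7]
eef_rot: [1.438, -2.793, -0.0]
contact_force: [0.5, 0.3, -0.7]
gripper_width: -0.0
finger_force: 0.2
```

Call:
apply_moves(
  targets=[
    {"translation":[0.016,0.022,0],"yaw":0},
    {"translation":[0.08,0.108,0],"yaw":0},
    {"translation":[0.16,0.22,0],"yaw":0},
    {"translation":[0.16,0.22,0.2],"yaw":0},
    {"translation":[0,0,0],"yaw":0},
  ],
)

```text
clock: 7.73
tool_pos: [623.3, 123.5, 88.1]
eef_rot: [-1.439, 2.786, -0.001]
contact_force: [0.1, -0.2, 0.8]
gripper_width: 0.0
finger_force: 0.0
```

Call:
apply_moves(
  targets=[
    {"translation":[-0.2,0.4,0.3],"yaw":0},
    {"translation":[-0.2,0.4,0.3],"yaw":0},
    {"translation":[-0.3,0.4,0.2],"yaw":0},
    {"translation":[-0.3,0.4,0],"yaw":0},
    {"translation":[0,0,0],"yaw":0},
  ],
)

```text
clock: 8.15
tool_pos: [542.2, 246.0, 148.0]
eef_rot: [-1.446, 2.786, 0.005]
contact_force: [0.8, -0.5, 0.3]
gripper_width: -0.2
finger_force: 0.0
```

```bash
python3 -c "
from h import *
look();look();look('b')
a=cv2.imread('pics/b_top.png');b=cv2.imread('pics/b_scene.png')
cv2.imwrite('pics/b.png',cv2.resize(np.hstack([a,b]),(800,356)))"
```

```text
t 8.15 tcp [542.2 246.  148. ]
top tin 0.82 [563.1  44.   61.4] off [-0.1 -0.3]
top pan_center 0.47 [563.   40.7  60.2] off [-0.2 -3.6]
scene tin 0.68 [562.6  46.2  63.6] off [-0.6  1.9]
scene pan_center 0.73 [5.638e+02 3.857e+02 5.000e-01] off [  0.6 341.4]
t 8.45 tcp [545.5 239.1 145. ]
top tin 0.78 [562.1  45.7  59.4] off [-1.1  1.4]
top pan_center 0.6 [562.4  41.8  61.8] off [-0.8 -2.5]
scene tin 0.67 [562.   47.5  60.9] off [-1.2  3.2]
scene pan_center 0.43 [562.7  43.9  60.7] off [-0.5 -0.4]
t 8.75 tcp [545.4 239.7 145.6]
top tin 0.68 [564.   43.2  59.2] off [ 0.8 -1.1]
top pan_center 0.62 [564.4  42.1  61. ] off [ 1.2 -2.2]
scene tin 0.85 [564.7  45.5  63. ] off [1.5 1.2]
scene pan_center 0.52 [562.2  44.   62.8] off [-1.  -0.3]
```

View pics/b.png

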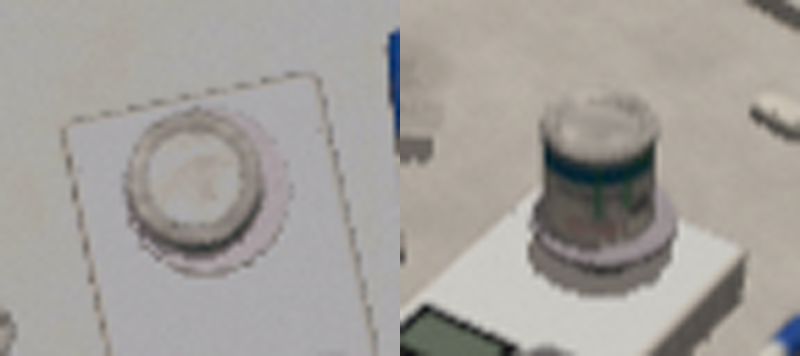

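The top view shows the tin rim centred at crop (195, 176) and the pan at about (206, 189). After parallax, that leaves roughly +2–3 mm in y. I'll check it with a sub-pixel fit.

```bash
cat > fit.py <<'E'
from h import *
from scipy.optimize import least_squares
# fit pan centre, and tin top-rim/bottom, to outline masks' silhouettes
th=np.linspace(0,2*np.pi,180,endpoint=False);C=np.c_[np.cos(th),np.sin(th)]
def hull(p,pts): return cv2.convexHull(np.array([proj(p,q) for q in pts],np.float32))
def soft(h,x0,y0,w,hh):
    m=np.zeros((hh*8,w*8),np.uint8)
    cv2.fillPoly(m,[np.round((h-[x0-.0,y0-.0]+.5)*8).astype(np.int32)],255)
    return cv2.resize(m,(w,hh),interpolation=cv2.INTER_AREA)/255.
def cyl(c,r,z0,z1,s=(0,0)): return [[*(c+r*u),z0] for u in C]+[[*(c+np.array(s)+r*u),z1] for u in C]
def search(p,mask,model,c0):
    u,v=proj(p,[*c0,80]).astype(int);x0,y0=u-35,v-40
    M=mask[y0:y0+80,x0:x0+70].astype(float)
    f=lambda c:np.abs(soft(hull(p,model(c)),x0,y0,70,80)-M).sum()
    from scipy.optimize import minimize
    r=minimize(f,c0,method="Nelder-Mead",options=dict(initial_simplex=np.array([c0,c0+[6,0],c0+[0,6]]),xatol=.1,fatol=.1))
    return np.round(r.x,1),round(r.fun,1),int(M.sum())
if __name__=="__main__":
  for n in("top","scene"):
    p=arm.get_image(n)
    b=lambda k:(arm.outline_of(p,k) or [{"mask":np.zeros((420,560),bool)}])[0]["mask"]
    t=b("tin");pm=b("pan")
    print(n,"tin",search(p,t,lambda c:cyl(c,31,62,124),PAN))
    # pan from visible sliver: compare model-minus-tin
    u,v=proj(p,[*PAN,80]).astype(int);x0,y0=u-35,v-40
    T=t[y0:y0+80,x0:x0+70];M=(pm&~t)[y0:y0+80,x0:x0+70].astype(float)
    from scipy.optimize import minimize
    f=lambda c:np.abs(soft(hull(p,cyl(c,40,57,62)),x0,y0,70,80)*(~T)-M).sum()
    r=minimize(f,PAN,method="Nelder-Mead",options=dict(initial_simplex=np.array([PAN,PAN+[6,0],PAN+[0,6]]),xatol=.1))
    print(n,"pan",np.round(r.x,1),round(r.fun,1),M.sum())
E
python3 fit.py; python3 fit.py
```

```text
top tin (array([562.5,  47.8]), np.float64(27.1), 489)
top pan [562.4  44.4] 65.1 153.0
scene tin (array([561. ,  44.9]), np.float64(48.5), 515)
scene pan [608.1  94.2] 50.8 35.0
top tin (array([564.4,  48.9]), np.float64(27.0), 482)
top pan [564.3  43.8] 39.7 194.0
scene tin (array([559.6,  44.7]), np.float64(38.4), 530)
scene pan [563.2  43.5] 19.9 128.0
```

Call:
apply_moves(
  targets=[
    {"translation":[0.05,-0.25,0],"yaw":0.067},
    {"translation":[0.05,-0.25,0],"yaw":0.067},
    {"translation":[0.05,-0.25,0],"yaw":0.067},
    {"translation":[0.05,-0.25,0],"yaw":0.067},
    {"translation":[0.04,-0.25,0],"yaw":0.067},
  ],
)

```text
clock: 10.07
tool_pos: [563.2, 145.8, 145.8]
eef_rot: [-2.121, 2.317, -0.0]
contact_force: [0.3, 0.6, 0.5]
gripper_width: 0.2
finger_force: 0.0
```

Call:
apply_moves(
  targets=[
    {"translation":[0,-0.2,0],"yaw":0.067},
    {"translation":[0,-0.2,-0.3],"yaw":0},
    {"translation":[0,0,-0.4],"yaw":0},
    {"translation":[0,0,-0.3],"yaw":0},
    {"translation":[0,0,0],"yaw":0},
  ],
)

```text
clock: 10.48
tool_pos: [558.7, 115.7, 64.9]
eef_rot: [2.227, -2.204, -0.011]
contact_force: [-1.6, 0.2, -1.8]
gripper_width: -0.1
finger_force: 0.0
```

```bash
python3 -c "
from h import *
o=arm.observe();print(o['tool_pos'],o['eef_rot'])"
```

```text
[558.6887201  115.69243268  64.86457196] [ 2.22742645 -2.2038784  -0.01077985]
```

Call:
apply_moves(
  targets=[
    {"translation":[0,0,0],"yaw":0},
    {"translation":[0,0,0],"yaw":0},
  ],
)

```text
clock: 10.65
tool_pos: [563.8, 116.8, 72.2]
eef_rot: [-2.233, 2.207, -0.002]
contact_force: [-0.8, 0.3, 1.1]
gripper_width: 0.2
finger_force: 0.0
```

Call:
apply_moves(
  targets=[
    {"translation":[0,-0.08,0],"yaw":0},
    {"translation":[0,-0.08,0],"yaw":0},
    {"translation":[0,-0.08,0],"yaw":0},
    {"translation":[0,-0.06,0],"yaw":0},
    {"translation":[0,-0.013,0],"yaw":0},
  ],
)

```text
clock: 11.07
tool_pos: [563.5, 92.0, 71.5]
eef_rot: [-2.232, 2.21, -0.002]
contact_force: [0.5, -0.4, -0.4]
gripper_width: 0.0
finger_force: 0.0
```

Call:
apply_moves(
  targets=[
    {"translation":[0,-0.013,0],"yaw":0},
    {"translation":[0,-0.013,0],"yaw":0},
    {"translation":[0,-0.013,0],"yaw":0},
    {"translation":[0,-0.013,0],"yaw":0},
    {"translation":[0,0,0],"yaw":0},
  ],
)

```text
clock: 11.48
tool_pos: [563.0, 89.2, 70.7]
eef_rot: [2.234, -2.208, -0.0]
contact_force: [-0.5, -0.4, -0.4]
gripper_width: 0.3
finger_force: 0.0
```

Call:
apply_moves(
  targets=[
    {"translation":[0,-0.013,0],"yaw":0},
    {"translation":[0,-0.013,0],"yaw":0},
    {"translation":[0,0,0],"yaw":0},
  ],
)

```text
clock: 11.73
tool_pos: [563.1, 87.2, 70.8]
eef_rot: [-2.234, 2.209, -0.0]
contact_force: [-1.2, -0.6, 0.4]
gripper_width: 0.3
finger_force: 0.0
```

Call:
apply_moves(
  targets=[
    {"translation":[0,-0.01,0],"yaw":0},
    {"translation":[0,-0.01,0],"yaw":0},
    {"translation":[0,0,0],"yaw":0},
  ],
)

```text
clock: 11.98
tool_pos: [563.1, 85.9, 70.9]
eef_rot: [-2.234, 2.208, 0.001]
contact_force: [-0.4, 2.5, 0.8]
gripper_width: 0.2
finger_force: 0.5
```

```bash
python3 -c "
from h import *
look();look()"; python3 fit.py
```

```text
t 11.98 tcp [563.1  85.9  70.9]
top tin 0.73 [562.3  42.2  58.9] off [-0.9 -2.1]
top pan_center 0.59 [561.9  42.9  58.8] off [-1.3 -1.4]
scene tin 0.76 [562.3  45.5  63.6] off [-0.9  1.2]
scene pan_center 0.59 [564.3  41.7  62.3] off [ 1.1 -2.6]
t 12.28 tcp [563.1  85.9  70.9]
top tin 0.55 [562.3  42.1  60.7] off [-0.9 -2.2]
top pan_center 0.66 [563.2  41.9  59.8] off [ 0.  -2.4]
scene tin 0.65 [493.7 156.6  -4.5] off [-69.5 112.3]
scene pan_center 0.63 [560.8  43.9  62.2] off [-2.4 -0.4]
top tin (array([564.2,  41.5]), np.float64(134.4), 378)
top pan [564.6  41.4] 239.0 87.0
scene tin (array([560.6,  38.5]), np.float64(89.2), 477)
scene pan [560.1  38.8] 38.1 139.0
```

Call:
apply_moves(
  targets=[
    {"translation":[0,-0.011,0],"yaw":0},
    {"translation":[0,0,0],"yaw":0},
    {"translation":[0,0.03,0],"yaw":0},
    {"translation":[0,0.2,0],"yaw":0},
    {"translation":[0,0.3,0.1],"yaw":0},
  ],
)

```text
clock: 13.3
tool_pos: [561.8, 122.8, 76.4]
eef_rot: [2.227, -2.209, -0.001]
contact_force: [0.0, 0.7, -0.5]
gripper_width: -0.1
finger_force: 0.0
```

Call:
apply_moves(
  targets=[
    {"translation":[0,0.2,0.4],"yaw":0},
    {"translation":[0,0.2,0.4],"yaw":0},
    {"translation":[-0.3,0.3,0.3],"yaw":0},
    {"translation":[-0.4,0.3,0],"yaw":0},
    {"translation":[0,0,0],"yaw":0},
  ],
)

```text
clock: 13.72
tool_pos: [507.1, 202.9, 162.8]
eef_rot: [-2.239, 2.203, 0.003]
contact_force: [0.3, -0.3, -0.7]
gripper_width: 0.2
finger_force: 0.0
```

```bash
python3 fit.py;python3 fit.py; python3 -c "
from h import *
look();look('c')
a=cv2.imread('pics/c_top.png');b=cv2.imread('pics/c_scene.png')
cv2.imwrite('pics/c.png',cv2.resize(np.hstack([a,b]),(800,356)))"
```

```text
top tin (array([564.1,  46.2]), np.float64(23.7), 484)
top pan [564.3  43.8] 55.3 168.0
scene tin (array([560.9,  44.3]), np.float64(55.6), 508)
scene pan [605.2  91.2] 40.7 0.0
top tin (array([564.4,  46.8]), np.float64(36.3), 468)
top pan [564.4  43.7] 64.4 177.0
scene tin (array([559.5,  44.5]), np.float64(40.6), 577)
scene pan [562.4  43.1] 37.8 90.0
t 14.32 tcp [510.8 199.2 160.6]
top tin 0.84 [562.8  42.3  61.3] off [-0.4 -2. ]
top pan_center 0.73 [562.1  43.1  59.6] off [-1.1 -1.2]
scene tin 0.82 [561.7  41.9  63.2] off [-1.5 -2.4]
scene pan_center 0.61 [562.6  45.2  62.8] off [-0.6  0.9]
t 14.62 tcp [510.6 199.6 160.8]
top tin 0.88 [564.5  43.6  59.2] off [ 1.3 -0.7]
top pan_center 0.57 [562.3  43.9  59.6] off [-0.9 -0.4]
scene tin 0.78 [564.1  40.6  61.3] off [ 0.9 -3.7]
scene pan_center 0.44 [564.2  41.8  60.1] off [ 1.  -2.5]
```

View pics/c.png

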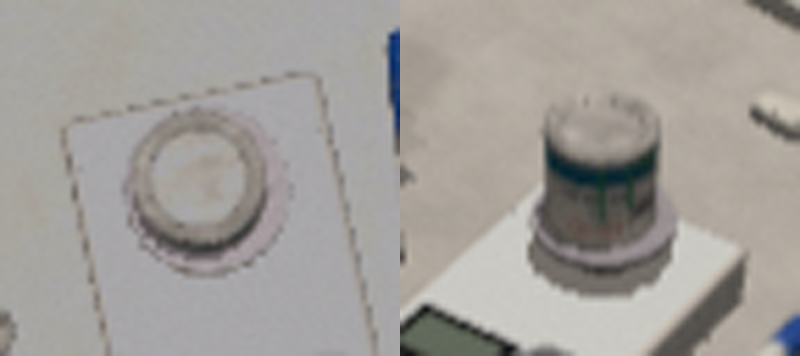

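The rim is even to within about 1–2 mm, so I'll go on to the tare button at (464, -21, 61).

Call:
apply_moves(
  targets=[
    {"translation":[-0.089,-0.42,0],"yaw":0},
    {"translation":[-0.089,-0.42,0],"yaw":0},
    {"translation":[-0.089,-0.42,0],"yaw":0},
    {"translation":[-0.089,-0.42,0],"yaw":0},
    {"translation":[-0.089,-0.42,0],"yaw":0},
  ],
)

```text
clock: 15.33
tool_pos: [476.7, 41.0, 160.9]
eef_rot: [-2.235, 2.208, -0.001]
contact_force: [0.0, -0.5, 0.0]
gripper_width: 0.3
finger_force: 0.0
```

Call:
apply_moves(
  targets=[
    {"translation":[-0.089,-0.42,0],"yaw":0},
    {"translation":[-0.089,-0.42,0],"yaw":0},
    {"translation":[0,0,-0.3],"yaw":0},
    {"translation":[0,0,-0.3],"yaw":0},
    {"translation":[0,0,0],"yaw":0},
  ],
)

```text
clock: 15.75
tool_pos: [460.6, -21.0, 111.5]
eef_rot: [2.229, -2.208, -0.01]
contact_force: [-1.4, -0.2, -1.0]
gripper_width: -0.4
finger_force: 0.0
```

Call:
apply_moves(
  targets=[
    {"translation":[0,0,-0.2],"yaw":0},
    {"translation":[0,0,-0.2],"yaw":0},
    {"translation":[0,0,0],"yaw":0},
    {"translation":[0,0,0],"yaw":0},
  ],
)

```text
clock: 16.08
tool_pos: [463.3, -20.4, 85.9]
eef_rot: [2.234, -2.207, -0.002]
contact_force: [-0.3, -0.3, 1.4]
gripper_width: 0.0
finger_force: 0.0
```

```bash
python3 -c "
from h import *
for n in ('scene','top'):
    p=arm.get_image(n)
    for r in arm.place_of(p,'tare_top')+arm.place_of(p,'tin'): print(n,round(r['score'],2),np.round(r['point'],1))
    if n=='scene':
        u,v=proj(p,[464,-21,70]).astype(int)
        cv2.imwrite('pics/d.png',cv2.resize(p['frame'][v-35:v+35,u-45:u+45],None,fx=7,fy=7,interpolation=cv2.INTER_CUBIC))
print(arm.observe()['tool_pos'])
"
```

```text
scene 0.5 [463.6 -23.2  63.7]
scene 0.5 [ 508.5 -216.3   42.1]
scene 0.47 [560.1  44.6  60.5]
top 0.35 [ 502.9 -216.6   40.9]
top 0.9 [565.   39.8  60.7]
[464.65689555 -20.88176282  87.00558135]
```

View pics/d.png

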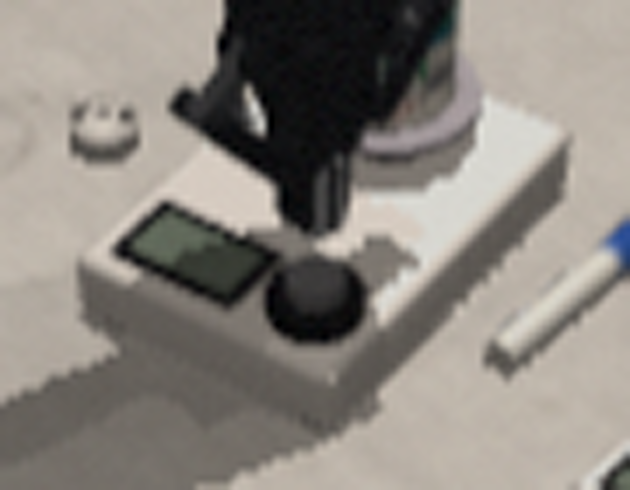

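The picture shows the closed fingertips at about (312, 215), above the button at (318, 290) with a clear gap, and they are aligned with it.

Call:
apply_moves(
  targets=[
    {"translation":[0,0,-0.055],"yaw":0},
    {"translation":[0,0,-0.055],"yaw":0},
    {"translation":[0,0,-0.055],"yaw":0},
    {"translation":[0,0,-0.055],"yaw":0},
    {"translation":[0,0,-0.05],"yaw":0},
  ],
)

```text
clock: 16.8
tool_pos: [463.4, -20.8, 64.7]
eef_rot: [2.234, -2.208, -0.001]
contact_force: [-0.8, 0.3, 0.2]
gripper_width: -0.0
finger_force: 0.0
```

Call:
apply_moves(
  targets=[
    {"translation":[0,0,-0.02],"yaw":0},
    {"translation":[0,0,-0.02],"yaw":0},
    {"translation":[0,0,-0.02],"yaw":0},
    {"translation":[0,0,0],"yaw":0},
  ],
)

```text
clock: 17.13
tool_pos: [463.7, -20.8, 60.8]
eef_rot: [2.234, -2.208, -0.001]
contact_force: [-0.5, 0.7, 0.1]
gripper_width: 0.3
finger_force: 0.0
```

Call:
apply_moves(
  targets=[
    {"translation":[0,0,-0.02],"yaw":0},
    {"translation":[0,0,-0.02],"yaw":0},
    {"translation":[0,0,0],"yaw":0},
  ],
)

```text
clock: 17.38
tool_pos: [464.1, -20.9, 58.3]
eef_rot: [-2.234, 2.208, -0.001]
contact_force: [-0.1, 0.0, 2.3]
gripper_width: -0.1
finger_force: 0.9
```

Call:
apply_moves(
  targets=[
    {"translation":[0,0,-0.02],"yaw":0},
    {"translation":[0,0,-0.02],"yaw":0},
    {"translation":[0,0,0],"yaw":0},
  ],
)

```text
clock: 17.63
tool_pos: [464.2, -20.9, 55.3]
eef_rot: [-2.234, 2.208, -0.001]
contact_force: [-0.4, -0.7, 3.8]
gripper_width: 0.5
finger_force: 1.6
```

Call:
apply_moves(
  targets=[
    {"translation":[0,0,-0.02],"yaw":0},
    {"translation":[0,0,-0.01],"yaw":0},
    {"translation":[0,0,0],"yaw":0},
    {"translation":[0,0,0],"yaw":0},
  ],
)

```text
clock: 17.97
tool_pos: [464.2, -20.9, 53.9]
eef_rot: [-2.234, 2.208, -0.001]
contact_force: [-2.2, -0.2, 7.9]
gripper_width: -0.2
finger_force: 3.8
```

Call:
apply_moves(
  targets=[
    {"translation":[0,0,-0.015],"yaw":0},
    {"translation":[0,0,0],"yaw":0},
    {"translation":[0,0,0],"yaw":0},
  ],
)

```text
clock: 18.22
tool_pos: [464.3, -20.9, 53.9]
eef_rot: [-2.234, 2.208, -0.002]
contact_force: [-4.5, 1.3, 12.4]
gripper_width: 0.3
finger_force: 6.1
```

```bash
python3 -c "
from h import *
look();print(arm.observe()['contact_force'])"
```

```text
t 18.22 tcp [464.3 -20.9  53.9]
top tin 0.95 [563.3  36.9  57.7] off [ 0.1 -7.4]
scene tin 0.41 [561.8  44.2  63.4] off [-1.4 -0.1]
scene pan_center 0.51 [563.5  42.   61.2] off [ 0.3 -2.3]
[-3.40364426  1.02025654 12.28980942]
```

Hard stop at z 53.9, about 6 mm below first contact, so the button is fully down. Retracting now.

Call:
apply_moves(
  targets=[
    {"translation":[0,0,0.04],"yaw":0},
    {"translation":[0,0,0.1],"yaw":0},
    {"translation":[0,0,0.3],"yaw":0},
    {"translation":[-0.1,0,0.4],"yaw":0},
    {"translation":[-0.3,0,0.4],"yaw":0},
  ],
)

```text
clock: 18.93
tool_pos: [434.2, -20.9, 144.5]
eef_rot: [2.234, -2.208, -0.002]
contact_force: [0.5, 0.4, 1.2]
gripper_width: -0.6
finger_force: 0.0
```

Call:
apply_moves(
  targets=[
    {"translation":[-0.4,0,0.3],"yaw":0},
    {"translation":[-0.4,-0.2,0],"yaw":0},
    {"translation":[0,0,0],"yaw":0},
    {"translation":[0,0,0],"yaw":0},
  ],
)

```text
clock: 19.27
tool_pos: [373.3, -36.1, 167.3]
eef_rot: [-2.232, 2.21, -0.002]
contact_force: [0.5, -1.0, -0.3]
gripper_width: -0.3
finger_force: 0.0
```

```bash
python3 -c "
from h import *
look();look()
p=arm.get_image('scene')
for r in arm.place_of(p,'tare_top'): print(round(r['score'],2),np.round(r['point'],1))
"; python3 fit.py
```

```text
t 19.27 tcp [373.3 -36.1 167.3]
top tin 0.8 [563.2  40.6  61.1] off [ 0.  -3.7]
top pan_center 0.58 [563.5  43.1  57.8] off [ 0.3 -1.2]
scene tin 0.61 [562.6  44.7  63.2] off [-0.6  0.4]
scene pan_center 0.41 [561.6  41.   64.9] off [-1.6 -3.3]
t 19.57 tcp [374.1 -35.6 166.5]
top tin 0.81 [563.6  41.1  59.3] off [ 0.4 -3.2]
top pan_center 0.63 [564.5  42.8  63.2] off [ 1.3 -1.5]
scene tin 0.87 [564.4  44.   62.1] off [ 1.2 -0.3]
scene pan_center 0.59 [563.7  42.2  64.8] off [ 0.5 -2.1]
0.57 [ 512.3 -214.3   40.5]
0.47 [464.8 -18.9  60.8]
top tin (array([562.7,  45.5]), np.float64(62.6), 440)
top pan [563.6  43.8] 130.1 134.0
scene tin (array([558.5,  43.9]), np.float64(30.4), 561)
scene pan [562.   44.3] 29.4 100.0
```

The tin is still centred and the button is back up at z ≈ 61, so I'm handing in.

```bash
python3 -c "
from workcell import arm
print(arm.job_done())"
```

```text
the job is handed in; nothing more can be done
None
```

The job is handed in, though the call returned no verdict: the tin stands within about 2 mm of the pan's centre by the camera estimates, and the tare button was pressed to its stop and came back up.

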